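Aim the distance sensor and take a reading

ROBOT

A 6-joint arm with a two-finger parallel gripper is mounted at the origin on the work surface. World frame = base frame: x ahead of the robot, y to its left, z up, the work surface at z = 0. Lengths are in mm, angles in rad, forces in N, time in s.
With the tool pointing down it reaches from about 375 to 975 mm from the base axis. Payload 3.8 kg.
Tool frame: the origin (TCP) lies midway between the tips of the shut fingers; the grasp point (between the pads) lies 19 mm behind it; z points along the fingers, y is the line along which they close (so a half turn about z gives the same grasp; the last joint's range is limited). The gripper opens to 85 mm and grips with 20 to 120 N. Pads are 22 mm wide; open, the fingers measure 114 mm over their backs; the gripper's body (76 mm by 85 mm) begins 54 mm behind the grasp point. The pads swing forward as they close: fully open they stand 13 mm farther back than shut.
Start: joints at [1.172, 0.264, 1.604, -0, 1.274, -0.037], TCP at [238.919, 631.297, 204.18] pointing down, gripper open.
Joint ranges: [-2.63, 2.63], [-0.94, 2.18], [0.31, 2.57], [-1.31, 4.45], [0, 2.66], [-2.55, 2.55]. Speed limits (rad/s): [2.57, 2.57, 3.14, 3.14, 3.14, 3.14].

INTERFACE

Orientations are given as [roll, pitch, yaw] about the fixed x, y, z axes, in that order (R = Rz(yaw) Ry(pitch) Rx(roll)).
In Python, from station import manip, vision, ticket gives the robot as it stands.
- The arm moves only by the tool drive_tool, never from a script. Its argument "series" is a list that holds one entry, the list of rows, each a list of 7 numbers: the turn, a rotation vector about the tool's x, y, z in degrees, then the shift along the tool's x, y, z in cm, then the opening, from -1 (shut) to 1 (fully open). A call has 1 to 10 rows; each row shifts and turns the commanded pose from where the row before left it, along the tool's axes as they then stand; what a row does not reach is not made up. A row lasts 1/8 s, in which the tool goes at most 62.5 mm and 10.7 degrees, less where a joint would pass 70% of its speed; a pose out of reach is approached as far as the arm can. A call with a gripper value outside its range is refused whole. The fingers move at their own pace and stop on an object; "grip_force" is the grip in N (left out, the last holds). Time passes only in rows, so rows that do not move let the fingers close. It gives the time, the measured TCP pose, the force, the opening and the grip force at its end, in the units of the state.
- manip.get_state(): the state, without advancing time (a new reading comes with each control period).
- vision.camera(name): name is "scene" or "top"; returns the picture (384x512x3 uint8, blue, green, red); there is no depth.
- vision.camera_params(name): a dict with "fovy" (degrees; the focal length in pixels is half the picture's height over the tangent of half this angle, whatever the lens; pixels are square), "cx", "cy" (the principal point, pixels), "eye" and "rotation" of the camera in the world. Camera axes: x right, y down, z forward; pixel columns grow to the right and rows downward; lengths in mm; the calibration is good to about 2 mm. A picture is of the moment at which its call begins. camera_params takes no time and is no camera call.
- ticket.close_job(): hands the job in; it is judged then, once.
The state is a dict: "time": time; "qpos": joint angles; "dq": joint speeds; "tau": joint torques, N m; "eef_pos": TCP position; "tcp_rot": TCP orientation; "force": force on the tool from outside, world axes, zero at the start; "wrist_torque": the same for the moment, N m; "width": finger opening in mm; "finger_force": force on a finger pad.
Only numpy, scipy, OpenCV 4.12 (cv2) and the standard library are available. Lean on these libraries where they do the work, as an engineer would, in place of code of your own. Each camera call takes 0.05 s, during which the arm holds its last target. There are 200 camera calls.

TASK

With a fingertip, gently push the tail of the sensor turret's wooden arm sideways until the two-eyed distance sensor points at the middle of the upright plywood panel, and leave it there. Then press the button on the control box right down and let it come back up, so that the reading is taken while the sensor is aimed. Pick nothing up, and leave the panel and the other things on the table where they are.

Things in the scene. Friction and masses are not known exactly. Their poses are not given: they have to be found in the camera images.
- pan_head (a point): Two-eyed distance sensor (46 mm wide, 22 mm tall) on the turret's turning wooden arm. This point lies on the vertical turning axis at the sensor's mid-height, 83 mm above the table. x is the level direction in which the sensor looks (eye tips 27 mm along it), z is up; the arm's tail runs along -x. The sensor's top is 94 mm above the table.
- pan_tail (a point): Point on the tail of the turret's arm where a finger can push, 105 mm behind the turning axis; axes as pan_head. The arm is a plywood strip 22 mm wide, from 62 to 72 mm above the table (this point at 67); its tail ends 130 mm behind the axis. Free space below it to the table, except within 50 mm of the axis (servo, base plate). Turns with 0.05 N m friction, stays where left.
- pan (a joint): Turn of the arm and sensor on the turret, rad, anticlockwise positive seen from above; 0 when the sensor looks straight along the turret base; stops at -1.3 and 1.3. When it grows, the tail point moves along its own -y.
- panel_mid (a point): Middle of the upright plywood panel: a plain plate 70 mm wide, 100 mm tall and 6 mm thick on a 50 x 70 x 8 mm foot, loose, 180 g. The point is straight above the foot's centre, 83 mm above the table (sensor height). The panel's thin side is along its x axis, its width along y. It stands beyond the turret, to the left or to the right; a round jar stands on the other side.
- control_box: Grey plastic control box, 80 x 80 x 35 mm, fixed to the table at the left or right of the turret, with one round push button in the middle of its top. Origin at the centre of its underside.
- measure_top (a point): Centre of the top face of the control box's push button: 32 mm across, sprung, fully down after 6 mm with 5 N; pressed straight down.
- measure (a joint): Travel of the push button, m: 0 up, 0.006 fully down.
- jar: Bystander: closed round jar, 60 mm across and 100 mm tall, loose. Origin at the centre of its underside.
- motor: Bystander: small gear motor, about 64 x 22 x 19 mm, lying loose beside the turret. Origin at its underside.
- tyre: Bystander: kit wheel with rubber tyre, 64 mm across and 26 mm high, lying flat beside the turret. Origin at the centre of its underside.
- battery_box: Bystander: plain black battery box, 70 x 80 x 35 mm, loose, on the side of the turret away from the control box. Origin at the centre of its underside.
- screwdriver: Bystander: screwdriver lying on the table near the robot on its right.
- bowl: Bystander: white plastic bowl, 120 mm across and 35 mm tall, at the left. Origin at the centre of its underside.
- mouse: Bystander: black computer mouse, 33 mm high, at the right. Origin at its underside.

How it is judged:
By the outcome, as a careful person would: the job done as asked, in the order asked, and still so for the second after the job is handed in, with the robot touching nothing.
It also fails if it takes over 58 s, if anything falls off the work surface, if the arm or the gripper's body presses on something with over 40 N, if the wrist force passes 120 N, or if a joint passes its speed limit or range.

## Working session

There is one attempt and no reset: what is moved stays moved. The work goes in short steps, Python scripts to look and compute and a tool call to move; the robot and the scene stay as the last step left them, time stands still between calls to the robot, and variables do not carry over. Pictures are saved under pics/ and viewed, at most 13 in all, crops included, and the job is handed in when it is done.

Besides the shell and the picture viewer there is one more tool, called after "Call:" as name(argument=value, ...), one argument or row to a line, values as JSON. drive_tool: Moves the arm, as the interface text tells. Its arguments: {"type":"object","properties":{"series":{"type":"array"},"grip_force":{"type":"number"}},"required":["series"]}

```bash
mkdir -p pics
python3 - <<'E'
from station import manip, vision
import cv2
for n in("scene","top"):
    cv2.imwrite(f"pics/{n}0.png",cv2.resize(vision.camera(n),(800,600),interpolation=cv2.INTER_CUBIC)); print(vision.camera_params(n))
s=manip.get_state();print(s)
E
```

```text
{'fovy': 45.830098716933854, 'cx': 261.345621377051, 'cy': 201.40915923421556, 'eye': array([1198.89064267,  673.2992758 ,  998.49104013]), 'rotation': array([-2.34650313, -0.01129087,  2.34990272])}
{'fovy': 50.26952527975399, 'cx': 260.3456218347149, 'cy': 189.9510529112184, 'eye': array([ 386.58288457,  -13.4045908 , 1522.92454113]), 'rotation': array([-3.04813804,  0.01952988, -1.59102454])}
{'time': 0.1, 'qpos': array([ 1.17211300e+00,  2.64672152e-01,  1.60528043e+00, -3.53743622e-05,
        1.27370762e+00, -3.68826408e-02]), 'dq': array([ 0.00052988, -0.00142621, -0.00389661, -0.0001458 , -0.00012985,
       -0.00031575]), 'tau': array([-4.42935630e-05, -5.16710401e+01, -3.68587732e+01, -1.28646907e-04,
        6.33231612e-03, -9.78740417e-06]), 'eef_pos': array([238.63743155, 630.6177169 , 202.9671861 ]), 'tcp_rot': array([-3.13952526e+00, -4.24592562e-05,  2.77980231e+00]), 'force': array([-0.15612748,  0.14738299,  0.21687817]), 'wrist_torque': array([ 0.02706333, -0.00423203, -0.06543963]), 'finger_force': 0.0, 'width': 85.34110247548662}
```

View pics/scene0.png

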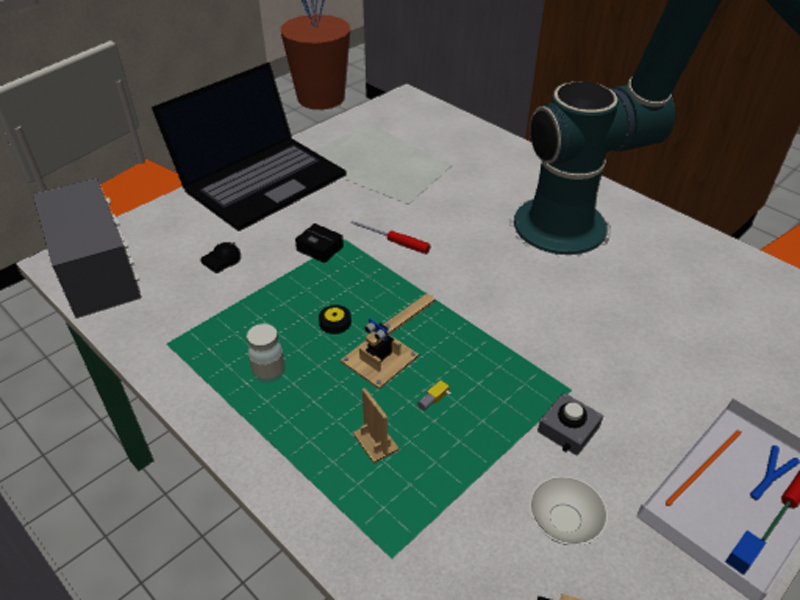

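View pics/top0.png

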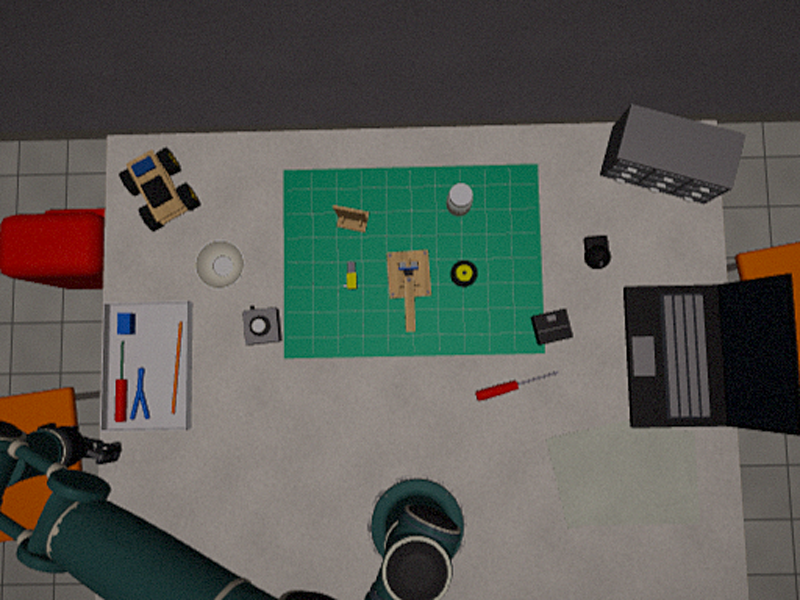

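The scene view (800 px wide) shows the turret at (380,340), tail end at (432,297), panel at (375,425), jar at (266,350) and button at (573,410). In the top view the turret is at (409,270), tail end (410,330), panel (350,217) and button (260,326).

```bash
cat > h.py <<'E'
from station import manip, vision
import cv2, numpy as np
from scipy.spatial.transform import Rotation as R
def ray(n,u,v):
    p=vision.camera_params(n); f=192/np.tan(np.radians(p['fovy'])/2)
    d=R.from_euler('xyz',p['rotation']).as_matrix()@np.array([(u-p['cx'])/f,(v-p['cy'])/f,1])
    return p['eye'],d
def onz(n,u,v,z):
    e,d=ray(n,u,v); return (e+d*(z-e[2])/d[2]).round(1)
def proj(n,P):
    p=vision.camera_params(n); f=192/np.tan(np.radians(p['fovy'])/2)
    c=R.from_euler('xyz',p['rotation']).as_matrix().T@(np.array(P,float)-p['eye'])
    return np.array([p['cx']+f*c[0]/c[2],p['cy']+f*c[1]/c[2]]).round(1)
E
python3 - <<'E'
from h import *
for n,(x,y,w,h) in dict(top=(205,115,90,105),scene=(205,180,100,120)).items():
    im=np.median([vision.camera(n) for _ in range(3)],axis=0).astype(np.uint8)
    cv2.imwrite(f"pics/{n}_raw.png",im)
    k=5; c=cv2.convertScaleAbs(cv2.resize(im[y:y+h,x:x+w],None,fx=k,fy=k,interpolation=cv2.INTER_CUBIC),alpha=1.5)
    for i in range(0,w,10): cv2.putText(c,str(x+i),(i*k,8),0,.3,(255,255,255)); cv2.line(c,(i*k,10),(i*k,16),(255,255,255))
    for i in range(10,h,10): cv2.putText(c,str(y+i),(0,i*k+3),0,.3,(255,255,255)); cv2.line(c,(20,i*k),(26,i*k),(255,255,255))
    cv2.imwrite(f"pics/{n}_crop.png",c)
print(onz('top',260/1.5625,326/1.5625,45),onz('scene',573/1.5625,410/1.5625,45))
E
```

```text
[465.1 354.9  45. ] [465.3 355.9  45. ]
```

View pics/top_crop.png

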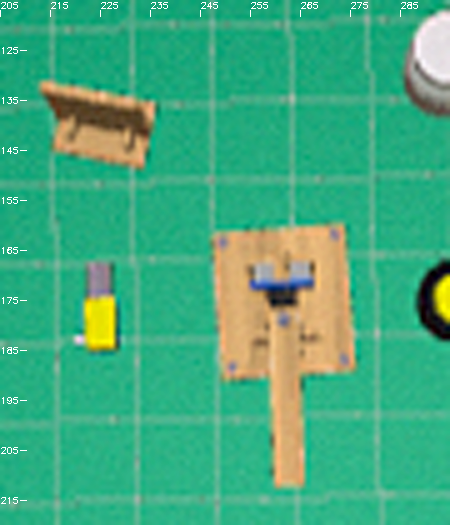

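View pics/scene_crop.png

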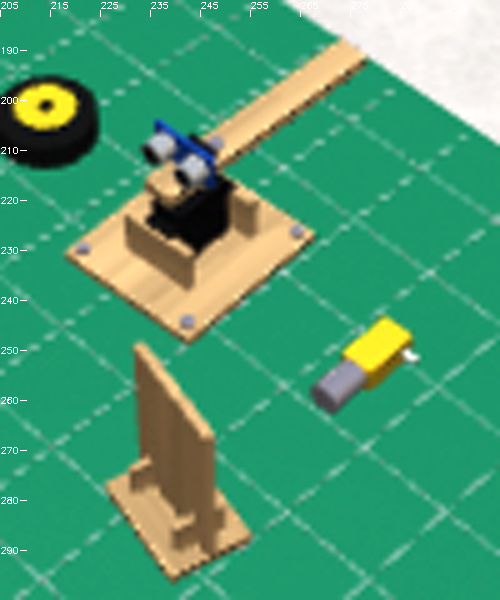

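Run:
```python
from h import *
T=lambda x,y,z:onz('top',205+x/5-.4,115+y/5-.4,z)   # cubic resize half-pixel shift
S=lambda x,y,z:onz('scene',205+x/5-.4,180+y/5-.4,z)
def pr(n,*a):print(n,*[q[:2] for q in a])
pr('foot S',S(107,486,8),S(175,577,8),S(252,536,8)); pr('foot T near',T(54,151,8),T(143,167,8))
for z in(100,108): pr('ptop S',S(136,343,z),S(211,436,z)); pr('ptop T',T(41,83,z),T(155,104,z))
pr('tail S',S(345,40,72),S(367,62,72)); pr('tail T',T(275,487,72),T(304,485,72))
pr('arm T near sensor',T(271,340,72),T(299,340,72))
pr('screw',T(284,320,72),S(217,145,72))
pr('sensor pcb top T',T(250,284,94),T(313,282,94)); pr('pcb top S',S(157,122,94),S(216,168,94))
pr('eyes T',T(264,264,85),T(301,262,85))
pr('base T',T(213,234,5),T(343,225,5),T(354,370,5),T(223,380,5)); pr('base S',S(66,252,5),S(190,340,5),S(315,236,5))
```

```text
foot S [743.1 106.8] [756.8 173.8] [710.9 183.9]
foot T near [703.6 179.1] [689.8 112.2]
ptop S [715.  103.6] [729.  173.2]
ptop T [733.6 176.2] [716.4  95.4]
ptop S [719.3 108.7] [733.2 177.6]
ptop T [731.7 175.1] [714.6  94.8]
tail S [450.9   1.2] [455.6  23.7]
tail T [444.7  16.4] [445.7  -4.2]
arm T near sensor [549.6  17.2] [549.2  -2.8]
screw [563.8   7.6] [567.5  10.7]
sensor pcb top T [587.2  30.7] [587.6 -13.7]
pcb top S [593.8 -10.5] [595.3  38.9]
eyes T [602.5  20.8] [603.3  -5.5]
base T [638.1  60.5] [642.7 -37.2] [533.3 -42.8] [527.9  55. ]
base S [646.1 -36.2] [640.7  63.3] [533.3  57.8]
```

The two views give the same bearing from turret axis to panel: 42.4° and 42.5°. The sensor now looks at about 0.6°, so the tail must be pushed toward -y. I'll turn the tool 27° and approach with the fingers shut.

Call:
drive_tool(
  series=[
    [[0,0,9,0,0,0,-1],[0,0,9,0,0,0,-1],[0,0,9,0,0,0,-1],[0,0,0,-4.5,-1.6,0,-1],[0,0,0,-4.5,-1.6,0,-1],[0,0,0,-4.5,-1.6,0,-1],[0,0,0,-4.5,-1.6,0,-1],[0,0,0,-4.5,-1.6,0,-1],[0,0,0,-4.5,-1.6,0,-1],[0,0,0,-4.5,-1.6,0,-1]],
  ],
)

```text
time: 1.65
eef_pos: [368.4, 321.5, 204.5]
tcp_rot: [3.141, 0.0, 2.309]
force: [0.1, -0.3, -0.2]
width: -0.1
finger_force: 0.0
```

Call:
drive_tool(
  series=[
    [[0,0,0,-4.5,-1.6,0,-1],[0,0,0,-4.5,-1.6,0,-1],[0,0,0,-4.5,-1.6,0,-1],[0,0,0,-4.5,-1.6,0,-1],[0,0,0,-4.5,-1.6,0,-1],[0,0,0,-4.5,-1.5,0,-1],[0,0,0,0,0,5,-1],[0,0,0,0,0,5,-1],[0,0,0,0,0,2,-1],[0,0,0,0,0,0,-1]],
  ],
)

```text
time: 2.9
eef_pos: [477.2, 58.9, 82.3]
tcp_rot: [-3.138, -0.003, 2.308]
force: [-0.9, -0.1, -0.6]
width: -0.2
finger_force: 0.0
```

Run:
```python
from h import *
s=manip.get_state(); print(s['eef_pos'])
k=4;a=cv2.resize(vision.camera('top')[110:230,205:305],None,fx=k,fy=k); b=cv2.resize(vision.camera('scene')[175:295,205:305],None,fx=k,fy=k)
cv2.imwrite('pics/c1.png',cv2.convertScaleAbs(np.hstack([a,b]),alpha=1.5)); print(proj('top',s['eef_pos']),proj('scene',s['eef_pos']))
```

```text
[477.21061026  58.92090219  82.25747691]
[247.3 202.9] [281.9 198.9]
```

View pics/c1.png

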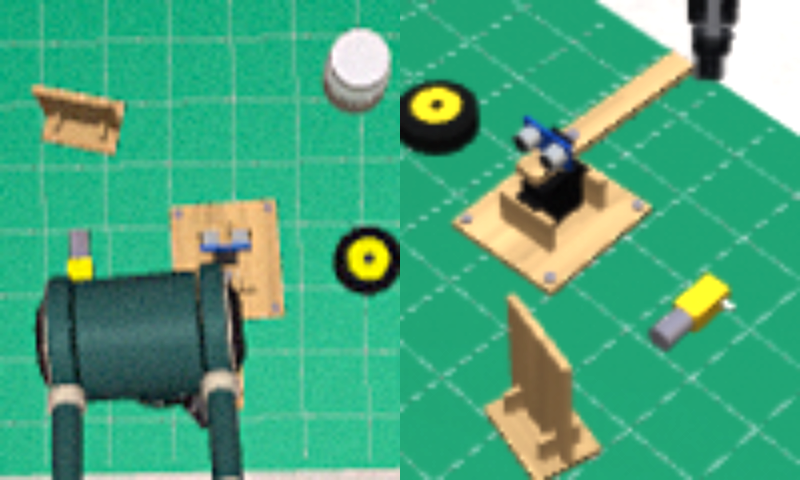

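The fingers stand left of the tail and clear of it; their tips are at about (705,78) in the right-hand half. I'll lower, then push most of the way.

Call:
drive_tool(
  series=[
    [[0,0,0,0,0,1.5,-1],[0,0,0,0,0,1.5,-1],[0,0,0,0,0,0,-1],[0,0,0,-1,-0.7,0,-1],[0,0,0,-1,-0.7,0,-1],[0,0,0,-1,-0.8,0,-1],[0,0,0,-0.8,-0.6,0,-1],[0,0,0,-0.8,-0.6,0,-1],[0,0,0,-0.8,-0.6,0,-1],[0,0,0,0,0,0,-1]],
  ],
)

```text
time: 4.25
eef_pos: [486.1, -8.4, 54.2]
tcp_rot: [3.142, 0.0, 2.307]
force: [0.1, -0.3, 0.1]
width: 0.1
finger_force: 0.0
```

Run:
```python
from h import *
s=manip.get_state(); print(s['eef_pos'],s['force'])
k=5;x,y=205,175
c=cv2.convertScaleAbs(cv2.resize(vision.camera('scene')[y:y+120,x:x+100],None,fx=k,fy=k,interpolation=cv2.INTER_CUBIC),alpha=1.5)
cv2.imwrite('pics/c2.png',c)
```

```text
[486.06893171  -8.37844631  54.20557136] [ 0.07527465 -0.33456702  0.13091787]
```

View pics/c2.png

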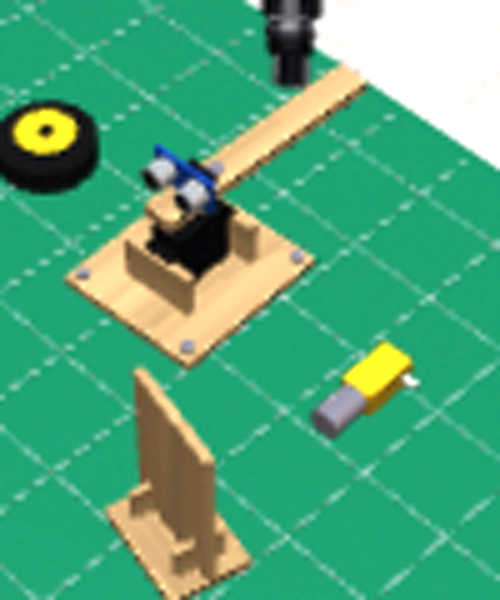

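Run:
```python
from h import *
for z in(54,64,75,90): print(z,proj('scene',[486,-8,z]))
print('tip seen',205+290/5,175+85/5)
for P in([475,0,67],[475,22,67],[475,10,67]):print(P,proj('scene',P))
print(manip.get_state()['qpos'],manip.get_state()['tcp_rot'])
e=[205+290/5,175+85/5]
for z in(54,64,75): print(z,onz('scene',*e,z))
```

```text
54 [263.2 196.1]
64 [263.2 193.7]
75 [263.3 191. ]
90 [263.3 187.3]
tip seen 263.0 192.0
[475, 0, 67] [267.7 192.5]
[475, 22, 67] [273.  196.1]
[475, 10, 67] [270.1 194.1]
[-6.77776903e-02  5.51969998e-02  2.14417916e+00  2.10292760e-04
  9.42308836e-01 -8.04846295e-01] [ 3.14153408e+00 -1.84474159e-04  2.30774129e+00]
54 [473.6 -20.9  54. ]
64 [481.3 -13.6  64. ]
75 [489.7  -5.5  75. ]
```

The tail did not turn. The visible fingertips sit about 18 mm above the reported TCP, so they passed just over the strip. I'll raise, go back to the +y side and come down lower, then check.

Call:
drive_tool(
  series=[
    [[0,0,0,0,0,-3,-1],[0,0,0,0,0,0,-1],[0,0,0,2.7,2.0,0,-1],[0,0,0,2.7,2.0,0,-1],[0,0,0,0,0,0,-1],[0,0,0,0,0,3,-1],[0,0,0,0,0,2.5,-1],[0,0,0,0,0,0,-1]],
  ],
)

```text
time: 5.3
eef_pos: [476.5, 58.5, 26.6]
tcp_rot: [-3.137, -0.003, 2.309]
force: [0.3, 0.8, -0.3]
width: 0.5
finger_force: 0.0
```

Run:
```python
from h import *
s=manip.get_state(); print(s['eef_pos'],s['force'],s['width'])
k=6;x,y=235,150
c=cv2.convertScaleAbs(cv2.resize(vision.camera('scene')[y:y+70,x:x+80],None,fx=k,fy=k,interpolation=cv2.INTER_CUBIC),alpha=1.8)
q=(proj('scene',s['eef_pos'])-[x,y])*k; print(q)
cv2.imwrite('pics/c3.png',c)
```

```text
[476.46289596  58.49037418  26.64243886] [ 0.2876401   0.80672203 -0.32702351] 0.47949449671377353
[277.2 372.6]
```

View pics/c3.png

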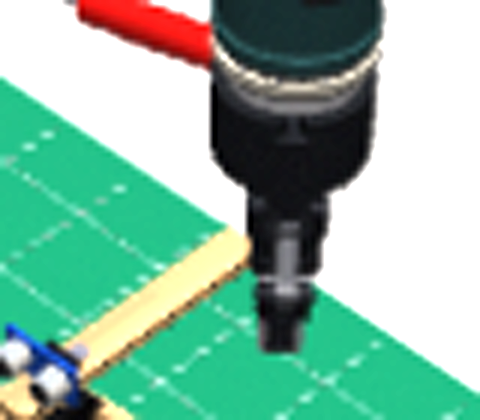

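The tip is at (280,350), left of the tail and well below strip height. Pushing now.

Call:
drive_tool(
  series=[
    [[0,0,0,-1,-0.7,0,-1],[0,0,0,-0.8,-0.6,0,-1],[0,0,0,-0.8,-0.6,0,-1],[0,0,0,-0.8,-0.6,0,-1],[0,0,0,-0.8,-0.6,0,-1],[0,0,0,-0.8,-0.6,0,-1],[0,0,0,-0.8,-0.6,0,-1],[0,0,0,-0.8,-0.6,0,-1],[0,0,0,0,0,0,-1]],
  ],
)

```text
time: 6.48
eef_pos: [487.4, -23.4, 29.1]
tcp_rot: [-3.141, 0.0, 2.308]
force: [-0.4, 1.1, -0.6]
width: -0.2
finger_force: 0.0
```

Run:
```python
from h import *
s=manip.get_state(); print(s['eef_pos'],s['force'],s['width'])
k=6;x,y=205,165
im=vision.camera('scene');cv2.imwrite('pics/raw4.png',im)
c=cv2.convertScaleAbs(cv2.resize(im[y:y+90,x:x+100],None,fx=k,fy=k,interpolation=cv2.INTER_CUBIC),alpha=1.8)
cv2.imwrite('pics/c4.png',c)
```

```text
[487.35366203 -23.43677668  29.10012767] [-0.4073527   1.08927424 -0.6415339 ] -0.1638109819446679
```

View pics/c4.png

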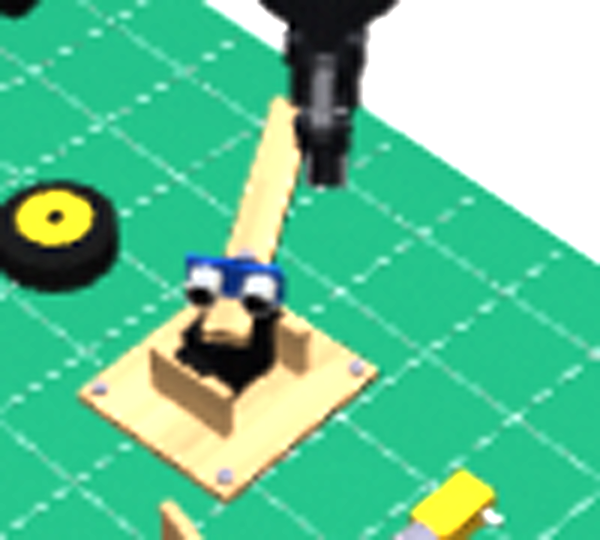

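The arm has turned: its left edge runs (272,95)–(228,250) and the sensor faces partway round. Next I compute the current angle.

Run:
```python
from h import *
S=lambda x,y,z:onz('scene',205+x/6-.4,165+y/6-.4,z)
def ang(a,b): d=b-a; return np.degrees(np.arctan2(d[1],d[0])).round(1)
a,b=S(272,95,72),S(228,250,72);print(a,b,ang(a,b))
a,b=S(300,155,72),S(273,262,72);print(a,b,ang(a,b))
a,b=S(187,257,94),S(282,266,94);print('pcb',a,b,ang(a,b)-90)
```

```text
[479.  -71.9  72. ] [572.  -7.  72.] 34.9
[500.4 -30.1  72. ] [562.3  14.   72. ] 35.5
pcb [603.6  -1.   94. ] [576.2  34.5  94. ] 37.7
```

At about 36° now, aim is 42.4°: nearly there. I'll push 15 mm more, back off, rise and move toward the button for an unobstructed look.

Call:
drive_tool(
  series=[
    [[0,0,0,-0.6,-0.5,0,-1],[0,0,0,-0.5,-0.5,0,-1],[0,0,0,0,0,0,-1],[0,0,0,0,0,0,-1],[0,0,0,1.5,0,0,-1],[0,0,0,2,0,0,-1],[0,0,0,0,0,-4,-1],[0,0,0,0,0,-5,-1],[0,0,0,4.5,3.5,0,-1],[0,0,0,4.5,3.5,0,-1]],
  ],
)

```text
time: 7.78
eef_pos: [454.6, 103.8, 120.3]
tcp_rot: [3.139, 0.001, 2.307]
force: [0.8, 0.1, -0.2]
width: -0.2
finger_force: 0.0
```

Call:
drive_tool(
  series=[
    [[0,0,0,4,4,0,-1],[0,0,0,4,4,0,-1],[0,0,0,4,4,0,-1],[0,0,0,4,4,0,-1],[0,0,0,2,4,0,-1],[0,0,0,0,0,0,-1],[0,0,0,0,0,0,-1]],
  ],
)

```text
time: 8.65
eef_pos: [480.2, 369.5, 118.6]
tcp_rot: [-3.139, 0.0, 2.31]
force: [-0.2, 0.4, 1.0]
width: 0.1
finger_force: 0.0
```

Run:
```python
from h import *
s=manip.get_state(); print(s['eef_pos'],s['force'])
P=[]
for n,x,y in(('top',215,130),('scene',210,175)):
    im=np.median([vision.camera(n) for _ in range(5)],axis=0).astype(np.uint8);cv2.imwrite(f'pics/{n}5raw.png',im)
    P.append(cv2.convertScaleAbs(cv2.resize(im[y:y+90,x:x+66],None,fx=6,fy=6,interpolation=cv2.INTER_CUBIC),alpha=1.5))
cv2.imwrite('pics/c5.png',np.hstack(P))
```

```text
[480.22793255 369.50541516 118.57527393] [-0.24891386  0.39469888  0.95969658]
```

View pics/c5.png

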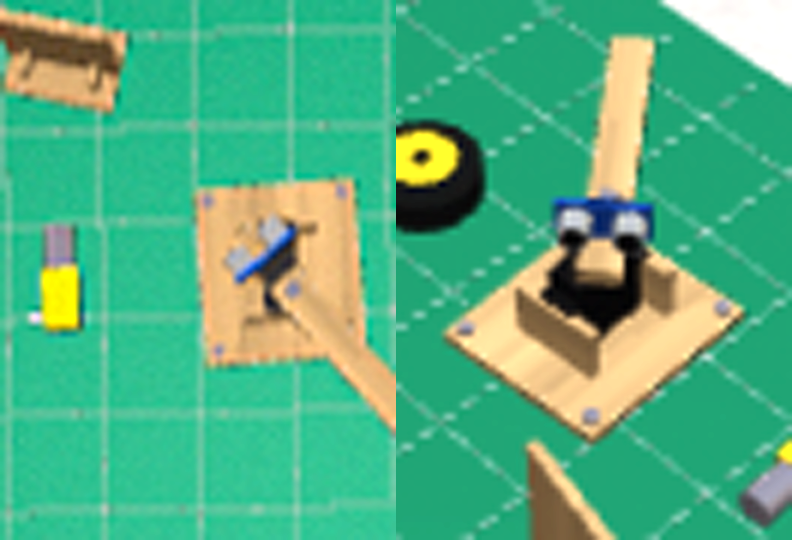

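Run:
```python
from h import *
def ang(a,b): d=b-a; return np.degrees(np.arctan2(d[1],d[0])).round(1)
S=lambda x,y,z:onz('scene',210+(x-396)/6-.4,175+y/6-.4,z)
T=lambda x,y,z:onz('top',215+x/6-.4,130+y/6-.4,z)
print('S',ang(S(612,38,72),S(588,190,72)),ang(S(655,38,72),S(636,195,72)),'end',S(612,38,72),S(655,38,72))
print('T',ang(T(394,366,72),T(305,272,72)),ang(T(394,428,72),T(285,312,72)))
a,b=T(238,281,94),T(296,229,94);print('pcb T',a,b,ang(b,a)-90)
a,b=S(555,199,94),S(653,204,94);print('pcb S',a,b,ang(a,b)-90)
# masks: fit lines to tail pixels (wood, on plane z=72) before/after
for n,b,a in(('top','top_raw','top5raw'),('scene','scene_raw','scene5raw')):
    L=[]
    for f in(b,a):
        im=cv2.imread(f'pics/{f}.png'); hsv=cv2.cvtColor(im,cv2.COLOR_BGR2HSV)
        m=cv2.inRange(hsv,(8,50,60),(28,200,255)); 
        v,u=np.nonzero(m); P=np.array([onz(n,p,q,72)[:2] for p,q in zip(u,v)])
        r=np.hypot(*(P-[579,10]).T); k=(r>62 if n=='top' else r>45)&(r<140)&(P[:,0]<540)
        if n=='scene': k&=P[:,0]<545
        P=P[k]; vx,vy,x0,y0=cv2.fitLine(P.astype(np.float32),cv2.DIST_HUBER,0,.01,.01).ravel()
        if vx<0:vx,vy=-vx,-vy
        L.append((x0,y0,vx,vy)); print(n,f,len(P),np.degrees(np.arctan2(vy,vx)).round(2),x0,y0)
    A=np.array([[L[0][2],-L[1][2]],[L[0][3],-L[1][3]]]); t=np.linalg.solve(A,[L[1][0]-L[0][0],L[1][1]-L[0][1]])
    print('axis',n,L[0][0]+t[0]*L[0][2],L[0][1]+t[0]*L[0][3])
# button white cap
for n,c in(('top',(166,208)),('scene',(366,262))):
    im=cv2.imread(f'pics/{n}_raw.png')[c[1]-9:c[1]+10,c[0]-9:c[0]+10]; g=im.min(2); m=g>0.75*g.max(); v,u=np.nonzero(m)
    print('btn',n,m.sum(),u.min(),u.max(),v.min(),v.max(),onz(n,c[0]-9+u.mean(),c[1]-9+v.mean(),45))
```

```text
S 40.0 40.8 end [490.  -79.5  72. ] [474.5 -64.2  72. ]
T 41.9 41.8
pcb T [569.3  32.2  94. ] [599.3  -2.4  94. ] 40.900000000000006
pcb S [603.9   0.7  94. ] [573.7  35.2  94. ] 41.19999999999999
top top_raw 125 -1.64 482.13318 6.918847Traceback (most recent call last):
  File "<stdin>", line 15, in <module>
  File "h.py", line 9, in onz
    e,d=ray(n,u,v); return (e+d*(z-e[2])/d[2]).round(1)
        ~~~^^^^^^^
  File "h.py", line 5, in ray
    p=vision.camera_params(n); f=192/np.tan(np.radians(p['fovy'])/2)
ValueError: time passes only in moves, steps and waits
```

Run:
```python
import h; from h import *
PR={n:vision.camera_params(n) for n in('top','scene')}
class V: camera_params=staticmethod(lambda n:PR[n])
h.vision=V
for n,b,a in(('top','top_raw','top5raw'),('scene','scene_raw','scene5raw')):
    L=[]
    for f in(b,a):
        im=cv2.imread(f'pics/{f}.png'); hsv=cv2.cvtColor(im,cv2.COLOR_BGR2HSV)
        m=cv2.inRange(hsv,(8,50,60),(28,200,255)); m[:, :200]=0;m[:,310:]=0
        v,u=np.nonzero(m); P=np.array([onz(n,p,q,72)[:2] for p,q in zip(u,v)])
        k=(np.hypot(*(P-[579,10]).T)<150)&(P[:,0]<(528 if n=='top' else 550))
        P=P[k]; vx,vy,x0,y0=cv2.fitLine(P.astype(np.float32),cv2.DIST_HUBER,0,.01,.01).ravel()
        if vx<0:vx,vy=-vx,-vy
        L.append((x0,y0,vx,vy)); print(n,f,len(P),np.degrees(np.arctan2(vy,vx)).round(2),x0,y0)
    A=np.array([[L[0][2],-L[1][2]],[L[0][3],-L[1][3]]]); t=np.linalg.solve(A,[L[1][0]-L[0][0],L[1][1]-L[0][1]])
    print('axis',n,L[0][0]+t[0]*L[0][2],L[0][1]+t[0]*L[0][3])
for n,c in(('top',(166,208)),('scene',(366,262))):
    im=cv2.imread(f'pics/{n}_raw.png')[c[1]-9:c[1]+10,c[0]-9:c[0]+10]; g=im.min(2); m=g>0.75*g.max(); v,u=np.nonzero(m)
    print('btn',n,m.sum(),u.min(),u.max(),v.min(),v.max(),onz(n,c[0]-9+u.mean(),c[1]-9+v.mean(),45))
```

```text
top top_raw 149 5.58 488.03418 7.759255
top top5raw 143 63.75 503.8668 -46.374233
axis top 532.71155 12.122671
scene scene_raw 201 1.92 502.31186 13.024385
scene scene5raw 141 41.95 517.8653 -41.0193
axis scene 580.9328 15.662632
btn top 49 4 12 5 12 [468.1 360.1  45. ]
btn scene 119 5 18 0 13 [453.6 353.6  45. ]
```

The sensor stands at about 41.5°, against an aim of 41.6–42.5°. That is within 1°, or about 3 mm on a 70 mm panel, so the aim is good. Now the button at (466,357).

Call:
drive_tool(
  series=[
    [[0,0,0,0,-1.9,0,-1],[0,0,0,0,0,2.5,-1],[0,0,0,0,0,2,-1],[0,0,0,0,0,1,-1],[0,0,0,0,0,0.5,-1],[0,0,0,0,0,0,-1],[0,0,0,0,0,0,-1]],
  ],
)

```text
time: 10.02
eef_pos: [468.5, 357.5, 59.9]
tcp_rot: [3.14, 0.0, 2.309]
force: [-0.7, 0.1, -0.1]
width: -0.2
finger_force: 0.0
```

Run:
```python
from h import *
s=manip.get_state(); print(s['eef_pos'],s['force'])
x,y=325,215
im=vision.camera('scene'); c=cv2.convertScaleAbs(cv2.resize(im[y:y+80,x:x+80],None,fx=6,fy=6,interpolation=cv2.INTER_CUBIC),alpha=1.8)
cv2.imwrite('pics/c6.png',c); print((proj('scene',s['eef_pos'])-[x,y])*6, (proj('scene',[466,357,45])-[x,y])*6)
```

```text
[468.53726952 357.48168663  59.91057732] [-0.69916766  0.10910914 -0.12600923]
[255.  269.4] [251.4 286.8]
```

View pics/c6.png

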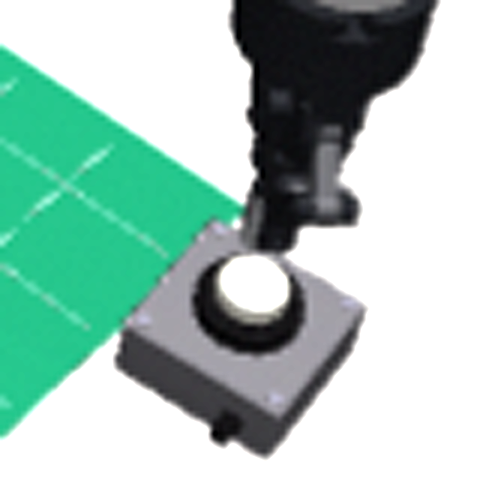

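Button top is at (253,282) and the tip above it at about (262,248), so the lateral position fits. I descend slowly, reading the force.

Call:
drive_tool(
  series=[
    [[0,0,0,0,0,0.6,-1],[0,0,0,0,0,0.4,-1],[0,0,0,0,0,0.3,-1],[0,0,0,0,0,0.2,-1],[0,0,0,0,0,0,-1]],
  ],
)

```text
time: 10.7
eef_pos: [467.8, 356.9, 43.9]
tcp_rot: [-3.141, -0.0, 2.309]
force: [-0.4, -0.1, 1.1]
width: -0.4
finger_force: 0.0
```

Call:
drive_tool(
  series=[
    [[0,0,0,0,0,0.3,-1],[0,0,0,0,0,0.3,-1],[0,0,0,0,0,0,-1]],
  ],
)

```text
time: 11.08
eef_pos: [467.7, 356.9, 37.8]
tcp_rot: [-3.141, -0.0, 2.309]
force: [-0.3, -0.2, 0.7]
width: 0.3
finger_force: 0.0
```

Call:
drive_tool(
  series=[
    [[0,0,0,0,0,0.3,-1],[0,0,0,0,0,0.3,-1],[0,0,0,0,0,0,-1]],
  ],
)

```text
time: 11.45
eef_pos: [467.7, 356.9, 31.8]
tcp_rot: [-3.141, -0.0, 2.309]
force: [0.0, 0.5, 0.1]
width: 0.1
finger_force: 0.0
```

Call:
drive_tool(
  series=[
    [[0,0,0,0,0,0.2,-1],[0,0,0,0,0,0.2,-1],[0,0,0,0,0,0,-1]],
  ],
)

```text
time: 11.82
eef_pos: [468.1, 357.2, 28.4]
tcp_rot: [3.141, 0.0, 2.309]
force: [-0.4, -0.6, 1.2]
width: -0.2
finger_force: 1.1
```

Call:
drive_tool(
  series=[
    [[0,0,0,0,0,0.2,-1],[0,0,0,0,0,0,-1]],
  ],
)

```text
time: 12.08
eef_pos: [468.2, 357.2, 26.4]
tcp_rot: [3.141, 0.0, 2.309]
force: [-1.1, -0.1, 3.4]
width: 0.0
finger_force: 1.7
```

Contact at about 29 mm. Continuing to the stop.

Call:
drive_tool(
  series=[
    [[0,0,0,0,0,0.2,-1],[0,0,0,0,0,0,-1]],
  ],
)

```text
time: 12.32
eef_pos: [468.2, 357.2, 24.3]
tcp_rot: [3.141, 0.0, 2.309]
force: [-0.1, -0.6, 4.4]
width: -0.4
finger_force: 2.3
```

Call:
drive_tool(
  series=[
    [[0,0,0,0,0,0.15,-1],[0,0,0,0,0,0,-1]],
  ],
)

```text
time: 12.58
eef_pos: [468.2, 357.2, 23.9]
tcp_rot: [3.141, 0.0, 2.309]
force: [-2.3, -1.3, 10.6]
width: -0.1
finger_force: 5.2
```

Call:
drive_tool(
  series=[
    [[0,0,0,0,0,0.1,-1],[0,0,0,0,0,0,-1]],
  ],
)

```text
time: 12.82
eef_pos: [468.2, 357.3, 23.8]
tcp_rot: [3.141, 0.0, 2.309]
force: [-3.8, -3.5, 14.1]
width: 0.2
finger_force: 7.9
```

The button hit its hard stop at 14 N. I retract straight up, then check the final scene.

Call:
drive_tool(
  series=[
    [[0,0,0,0,0,-0.5,-1],[0,0,0,0,0,-1.5,-1],[0,0,0,0,0,-4,-1],[0,0,0,0,0,-4,-1],[0,0,0,0,0,-2,-1],[0,0,0,0,0,0,-1],[0,0,0,0,0,0,-1]],
  ],
)

```text
time: 13.7
eef_pos: [466.9, 356.2, 139.8]
tcp_rot: [-3.139, -0.0, 2.309]
force: [-0.3, 0.2, -0.6]
width: 0.3
finger_force: 0.0
```

Run:
```python
from h import *
s=manip.get_state(); print(s['time'],s['eef_pos'],s['force'])
im=vision.camera('scene'); r=cv2.imread('pics/scene5raw.png')
d=cv2.absdiff(im,r).max(2); m=cv2.medianBlur((d>40).astype(np.uint8),5); v,u=np.nonzero(m)
print('changed px in turret/panel area',m[170:320,150:310].sum())
cv2.imwrite('pics/c7.png',cv2.convertScaleAbs(cv2.resize(im[170:300,200:400],None,fx=4,fy=4),alpha=1.5))
```

```text
13.7 [466.85695819 356.24826073 139.79859776] [-0.34236822  0.22880347 -0.60701654]
changed px in turret/panel area 0
```

View pics/c7.png

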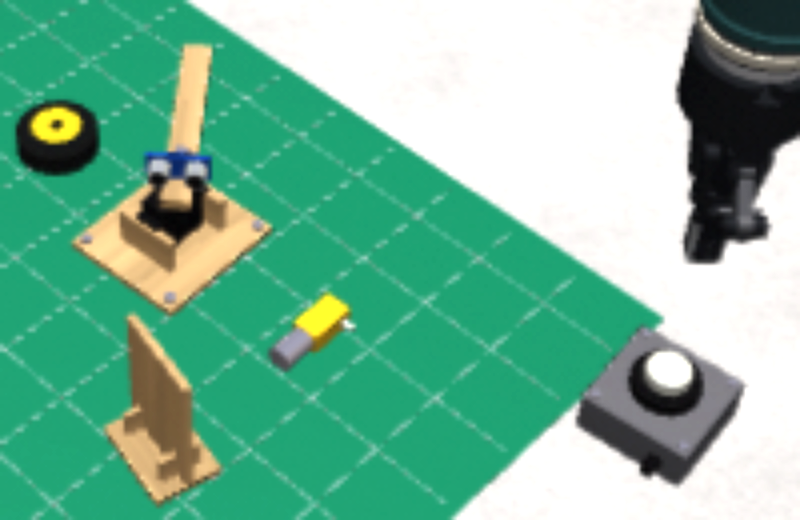

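The sensor (178,165) is still aimed at the panel (160,400), the button (670,372) is back up, and the arm is clear of everything.

```bash
python3 -c "
from station import ticket; print(ticket.close_job())"
```

```text
the job is handed in; nothing more can be done
None
```

The sensor is aimed to within about 1° of the panel's middle by my camera measurements. After that I pressed the button to its stop (14 N) and it came back up. Nothing else was seen to move, and the job was handed in at about 14 s; no verdict came back.

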